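Clear the grinding slab: cover the bowl, range the tins along the kerb, set the stop block

ROBOT

A 7-joint arm with a two-finger parallel gripper is mounted at the origin on the work surface. World frame = base frame: x ahead of the robot, y to its left, z up, the work surface at z = 0. Lengths are in mm, angles in rad, forces in N, time in s.
With the tool pointing down it reaches from about 400 to 875 mm from the base axis. Payload 19.3 kg.
Tool frame: the origin (TCP) lies at the very end of the fingers, on their centre line; the grasp point (between the pads) lies 19 mm behind it; z points along the fingers, y is the line along which they close (so a half turn about z gives the same grasp; the last joint's range is limited). The gripper opens to 85 mm and grips with 20 to 120 N. Pads are 22 mm wide; open, the fingers measure 114 mm over their backs; the gripper's body (76 mm by 85 mm) begins 54 mm behind the grasp point. The pads swing forward as they close: fully open they stand 13 mm farther back than shut.
Start: joints at [1.149, 0.521, -0.036, 1.599, 0.021, 1.021, -0.113], TCP at [215.339, -586.723, 231.291] pointing down, gripper open.
Joint ranges: [-2.91, 2.91], [-0.3, 2.13], [-1.5, 1.42], [0.17, 2.43], [-1.26, 4.41], [0.16, 1.93], [-2.52, 2.52]. Speed limits (rad/s): [1.89, 1.89, 2.39, 2.39, 3.01, 3.01, 3.01].

INTERFACE

Orientations are given as a 3x3 rotation matrix whose columns are the frame's x, y, z axes.
In Python, from workcell import robot gives the robot as it stands. Calls block until the motion is done:
- robot.movep(position, orientation): joint-space move of the TCP to a pose.
- robot.movel(position, frame=None, max_speed=150, guard=None): straight line of the TCP; frame=None keeps the orientation; max_speed is the mean speed in mm/s. With guard (N) it stops when the force on the tool has changed by that much, and returns True; else False.
- robot.goto_joints(angles): joint-space move.
- robot.open_gripper() and robot.clamp(): open the fingers fully, or close them until they stop; the grip force is fixed at half the most.
- robot.wait(seconds).
- robot.inverse_kinematics(position, orientation): joint angles nearest the present ones, or None.
- robot.read_state(): the state.
- robot.camera(name): name is "side" or "top" or "wrist"; returns a dict with "image" (480x640x3 uint8, blue, green, red), "range_z" (480x640 float32, mm along the optical axis (not along the pixel's ray), 0 where there is no reading), "fx", "fy", "cx", "cy" (pixels), "cam_to_world" (4x4, takes a point from camera to world coordinates). Camera axes: x right, y up, looking along -z (the intrinsics and any distortion apply to the point x, -y, -z); pixel columns grow to the right and rows downward; lengths in mm; the calibration is good to about 2 mm. The wrist camera is an equidistant fisheye: a pixel r from the principal point sees the ray r / f radians off the axis. A picture is of the moment at which its call begins.
A pose or a line that the arm cannot do raises robot.PlanningError and nothing moves.
- robot.finish_job(): hands the job in; it is judged then, once.
Trained networks look in a picture, given as the dict that the camera call returned (one of the last four; its "shot" number tells which), for a name from the list of things; names that differ only in an ending like _2 or _b are one class to them, and where a whole thing is asked for, a point or a joint stands for the part that bears it (a point fixed in the world has none). Each returns a list of dicts, best first, with "conf" (0 to 1); they miss things now and then, are a little off and sometimes report something else, mostly with a low value. They report only what shows in the picture. A call takes as long as a camera call.
- robot.recognise(picture, thing): "centre" ([column, row] in pixels, amid what is visible of it).
The state is a dict: "time": time; "qpos": joint angles; "qvel": joint speeds; "joint_efforts": joint torques, N m; "eef_pos": TCP position; "tool_rot": TCP orientation; "ft_force": force on the tool from outside, world axes, zero at the start; "torque": the same for the moment, N m; "finger_gap": finger opening in mm; "gripper_force": force on a finger pad.
Only numpy, scipy, OpenCV 4.12 (cv2) and the standard library are available. Lean on these libraries where they do the work, as an engineer would, in place of code of your own. Each camera call takes 0.05 s, during which the arm holds its last target. There are 200 camera calls.

TASK

Clear the grinding slab: first lay the aluminium lid on the glass bowl, which stays where it is, so that the lid's end of the kerb comes free; then slide every spice tin, standing on the slab and never lifted, up to the kerb and along it to that free end, so that they all stand against the kerb in one touching row starting at the end stop. Push them along close to the kerb, never across the open slab into the end of the row. Last, lay the wooden block flat with one end against the kerb, square to it and touching the last tin, and leave everything else as it is.

Things in the scene. Friction and masses are not known exactly. Their poses are not given: they have to be found in the camera images.
- kerb: Fixed dark wooden kerb, 50 mm high: a straight wall with an end stop at each end. Origin: middle of the wall's robot-side face, at slab level (z = 0). y runs along the wall, x points away from the robot, so the robot's side is negative x. End stops' inner faces at y = +365 and -365 mm; they reach 90 mm from the wall (x = -90 to 0). Wall 40 mm thick. Turned up to 4 degrees in yaw.
- tin1: Round steel spice tin, flat yellow top, 88 mm in diameter (too wide to grip), 62 mm high, about 0.35 kg; smooth, slides easily (friction 0.3). Origin: centre of its underside, z up. Against the kerb its origin is at kerb x = -44 mm; against an end stop at kerb y = +321 or -321 mm. Three or four are present, one perhaps at the kerb; None for an absent one or one between the fingers.
- tin2: Round steel spice tin, flat yellow top, 88 mm in diameter (too wide to grip), 62 mm high, about 0.35 kg; smooth, slides easily (friction 0.3). Origin: centre of its underside, z up. Against the kerb its origin is at kerb x = -44 mm; against an end stop at kerb y = +321 or -321 mm. Three or four are present, one perhaps at the kerb; None for an absent one or one between the fingers.
- tin3: Round steel spice tin, flat yellow top, 88 mm in diameter (too wide to grip), 62 mm high, about 0.35 kg; smooth, slides easily (friction 0.3). Origin: centre of its underside, z up. Against the kerb its origin is at kerb x = -44 mm; against an end stop at kerb y = +321 or -321 mm. Three or four are present, one perhaps at the kerb; None for an absent one or one between the fingers.
- tin4: Round steel spice tin, flat yellow top, 88 mm in diameter (too wide to grip), 62 mm high, about 0.35 kg; smooth, slides easily (friction 0.3). Origin: centre of its underside, z up. Against the kerb its origin is at kerb x = -44 mm; against an end stop at kerb y = +321 or -321 mm. Three or four are present, one perhaps at the kerb; None for an absent one or one between the fingers.
- bowl: Greenish glass bowl, open, mouth 110 mm across outside, 55 mm high, 0.5 kg, standing near one end stop of the kerb (left or right). Origin: centre of its underside, z up. It must not be shifted by more than a few cm or tipped.
- lid: Loose aluminium lid, 116 mm across, at first flat on the slab at the kerb's other end. From below: locating disc 92 mm across, 6 mm thick; flange 116 mm across, 6 to 10 mm; black round knob 24 mm across, 10 to 34 mm. Origin: centre of the underside, z up. On the bowl the flange rests on the rim, the lid's origin 49 mm above the bowl's. 0.12 kg.
- block: Loose pale wooden stop block, 90 x 40 x 40 mm, long axis = its x axis, 0.2 kg, lying on the slab. Origin: centre of the underside as built (20 mm below its middle). In place, its end touches the kerb (its middle at kerb x = -45 mm) and its long side touches the last tin (centres 64 mm apart).
- tumbler: Copper tumbler, 68 mm across and 68 mm high, standing on the slab. Bystander. Origin: centre of its underside.

How it is judged:
By the outcome, as a careful person would: the job done as asked, in the order asked, and still so for the second after the job is handed in, with the robot touching nothing.
Of tin1, tin2, tin3, tin4 only 3 to 4 are there at a start; the rules pass over those that are not, and their reading is None.
At some moment in a run one of tin1, tin2, tin3, tin4, block may be knocked a few centimetres aside while the robot is not near it.
Once in a run the grip may slacken for a moment while it holds something.
It also fails if it takes over 210 s, if anything falls off the work surface, if the arm or the gripper's body presses on something with over 40 N, if the wrist force passes 120 N, or if a joint passes its speed limit or range.

## Working session

There is one attempt and no reset: what is moved stays moved. The work goes in short steps, each a Python script; the robot and the scene stay as the last script left them, time stands still between calls to the robot, and variables do not carry over. Pictures are saved under pics/ and viewed, at most 14 in all, crops included, and the job is handed in when it is done.

```bash
ls; mkdir -p pics; python3 - <<'E'
from workcell import robot
import cv2,numpy as np
s=robot.read_state();print(s['time'],s['eef_pos'],s['tool_rot'])
for n in("top","side"):
    p=robot.camera(n);cv2.imwrite(f"pics/{n}0.png",p['image'])
    print(n,p['fx'],p['cx'],p['cy'],np.round(p['cam_to_world'],3).tolist(),p['shot'])
    for t in("kerb","tin1","bowl","lid","block","tumbler"):
        print(t,[(np.round(r['centre']).tolist(),round(r['conf'],2)) for r in robot.recognise(p,t)])
E
```

```text
pics
workcell.py
0.0 [ 215.21987003 -586.42788997  230.72831517] [[ 9.38760054e-01  3.44571225e-01 -4.82416298e-04]
 [ 3.44571550e-01 -9.38759480e-01  1.04183856e-03]
 [-9.38852830e-05 -1.14426336e-03 -9.99999341e-01]]
top 536.634817237239 318.9712158834066 242.25789495943246 [[-0.017, 0.993, -0.113, 460.676], [-1.0, -0.015, 0.016, 18.0], [0.015, 0.114, 0.993, 995.381], [0.0, 0.0, 0.0, 1.0]] 1
kerb [([307.0, 188.0], 0.85), ([232.0, 275.0], 0.71)]
tin1 [([299.0, 223.0], 0.81), ([231.0, 274.0], 0.61)]
bowl [([484.0, 228.0], 0.77)]
lid [([147.0, 232.0], 0.82)]
block [([475.0, 293.0], 0.85)]
tumbler [([137.0, 296.0], 0.65)]
side 566.158763001853 316.2166823269184 236.29293932040974 [[-0.862, 0.318, -0.395, 139.713], [-0.507, -0.507, 0.697, 712.317], [0.021, 0.801, 0.598, 611.749], [0.0, 0.0, 0.0, 1.0]] 2
kerb [([174.0, 268.0], 0.88)]
tin1 [([371.0, 201.0], 0.9), ([285.0, 278.0], 0.83), ([367.0, 149.0], 0.21)]
bowl [([365.0, 146.0], 0.79)]
lid [([176.0, 331.0], 0.9)]
block [([417.0, 169.0], 0.59)]
tumbler [([236.0, 349.0], 0.98)]
```

View pics/top0.png

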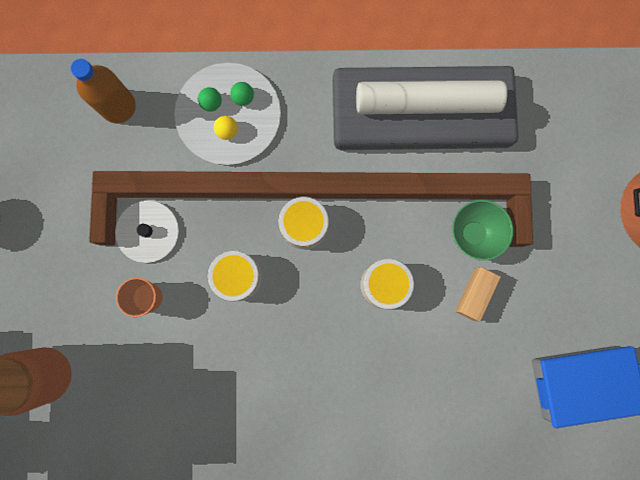

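View pics/side0.png

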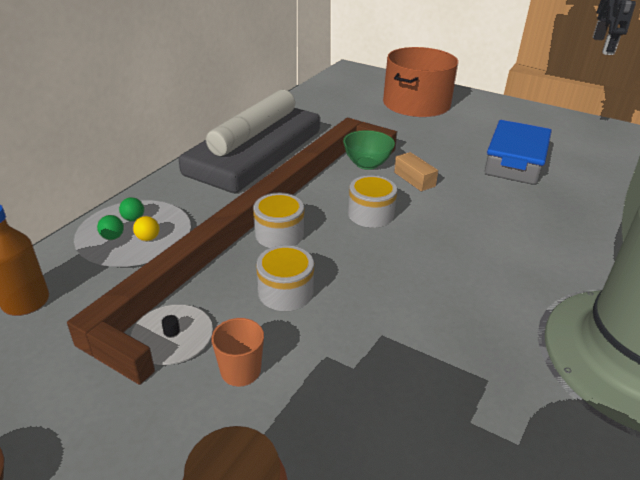

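The top view shows the lid at the left end (145,230) and the bowl at the right end (484,229). The tins are at (303,221), (232,275) and (387,284), the block at (478,293), and the tumbler at (138,297). The side view agrees: three tins, with the tumbler close to the lid. Next I measure positions.

```bash
cat > h.py <<'E'
from workcell import robot
import cv2,numpy as np
def shot(cam="top",save=None):
    p=robot.camera(cam)
    if save: cv2.imwrite(f"pics/{save}.png",p['image'])
    z=p['range_z'];v,u=np.mgrid[:480,:640]
    P=np.stack([(u-p['cx'])/p['fx']*z,-(v-p['cy'])/p['fy']*z,-z],-1)
    T=p['cam_to_world'];W=P@T[:3,:3].T+T[:3,3];W[z==0]=np.nan
    p['W']=W;p['hsv']=cv2.cvtColor(p['image'],cv2.COLOR_BGR2HSV);return p
def blobs(m,amin=40):
    n,l,s,c=cv2.connectedComponentsWithStats(m.astype(np.uint8))
    return [(l==i) for i in range(1,n) if s[i,4]>=amin]
def ring(pts):  # centre and radius of outer circle
    (x,y),r=cv2.minEnclosingCircle(pts[:,:2].astype(np.float32).reshape(-1,1,2));return np.array([x,y]),r
def tins(p):
    H,W=p['hsv'],p['W'];out=[]
    m=(abs(H[...,0].astype(int)-24)<6)&(H[...,1]>200)&(abs(W[...,2]-62)<8)
    for b in blobs(m,300):
        q=W[b];out.append(np.r_[np.median(q[:,2]),(q[:,:2].min(0)+q[:,:2].max(0))/2,ring(q)[1]][[1,2,0,3]])
    return sorted(out,key=lambda t:-t[1])
def kerb(p):
    H,W=p['hsv'],p['W']
    m=(H[...,1]>100)&(abs(W[...,2]-50)<5)&(W[...,0]>400)
    m[:150]=0;m[260:]=0;m[:,:80]=0;m[:,550:]=0
    b=max(blobs(m),key=lambda b:b.sum());q=W[b]
    # wall: points with x on far band; front edge per column
    fr=[];bk=[]
    for c in range(140,500,3):
        r=np.where(b[:,c])[0]
        if len(r)>5: fr.append(W[r.max(),c]);bk.append(W[r.min(),c])
    fr=np.array(fr);bk=np.array(bk)
    def fit(f):
        for _ in range(4):
            a=np.polyfit(f[:,1],f[:,0],1);e=f[:,0]-np.polyval(a,f[:,1]);f=f[abs(e)<max(2.,2*e.std())]
        return a
    return fit(fr),fit(bk),b,np.median(q[:,2])
def block(p):
    H,W=p['hsv'],p['W']
    m=(H[...,0]<22)&(H[...,1]>60)&(H[...,2]>150)&(abs(W[...,2]-40)<6)
    o=[]
    for b in blobs(m,150):
        q=W[b];(c,s,a)=cv2.minAreaRect(q[:,:2].astype(np.float32));
        if s[0]<s[1]: a+=90;s=s[::-1]
        o.append((c,s,a,np.median(q[:,2])))
    return o
E
python3 - <<'E'
from h import *
np.set_printoptions(suppress=True,precision=1)
p=shot();print([k for k in p]);W=p['W'];H=p['hsv']
print("tins",tins(p));f,k,b,z=kerb(p);print("kerb",f,k,z)
q=W[b];print("kerb ext",q[:,1].min(),q[:,1].max(),q[:,0].min())
# end stops inner faces
a=np.arctan(f[0]);
for lo,hi in((80,160),(470,540)):
    s=b.copy();s[:,:lo]=0;s[:,hi:]=0
    for r in (205,215,225,235):
        c=np.where(s[r])[0];
        if len(c):print(r,W[r,c.min()],W[r,c.max()])
print("block",block(p))
m=(H[...,0]>45)&(H[...,0]<90)&(H[...,1]>60);m[:195]=0
for g in blobs(m,200):
    q=W[g];q=q[abs(q[:,2]-55)<5];print("bowl",ring(q),np.median(q[:,2]),q[:,:2].min(0),q[:,:2].max(0))
m=(H[...,2]<60)&(abs(W[...,2]-34)<5);m[:205]=0;m[250:]=0;m[:,:120]=0;m[:,180:]=0
for g in blobs(m,8): q=W[g];print("knob",ring(q),np.median(q[:,2]),len(q))
m=(abs(W[...,2]-10)<4);m[:195]=0;m[265:]=0;m[:,:110]=0;m[:,200:]=0
for g in blobs(m,100): q=W[g];print("lid",ring(q),np.median(q[:,2]),(q[:,:2].min(0)+q[:,:2].max(0))/2)
m=(abs(W[...,2]-68)<4);m[:270]=0;m[325:]=0;m[:,:100]=0;m[:,180:]=0
for g in blobs(m,30): print("tumb",ring(W[g]))
E
```

```text
['image', 'range_z', 'fx', 'fy', 'cx', 'cy', 'cam_to_world', 'shot', 'W', 'hsv']
tins [array([511.7, 153.5,  62.9,  34.7]), array([605.4,  30.1,  63. ,  34.7]), array([ 493.3, -117.2,   62.7,   34.7])]
kerb [  0.  656.9] [  0.  694.9] 50.33878664264648
kerb ext -381.0592843396668 407.59696961894895 559.7155384368324
205 [641.6 405.   48.9] [640.9 377.9  50.4]
215 [623.  404.8  52.3] [623.5 378.6  47.1]
225 [605.5 405.2  49.9] [605.  380.4  50.3]
235 [587.5 405.8  51.3] [587.3 380.3  49.3]
205 [ 631.2 -352.7   45.7] [ 630.4 -378.9   48.2]
215 [ 612.7 -351.    47.4] [ 611.8 -378.8   49.9]
225 [ 594.6 -350.2   46.6] [ 593.7 -377.6   50.1]
235 [ 576.2 -351.8   49. ] [ 575.7 -378.6   49.5]
block [((472.7230529785156, -282.5594787597656), (90.40875244140625, 41.510108947753906), 152.71628952026367, np.float64(39.79073051031747))]
bowl (array([ 586.6, -287.7]), 54.69233322143555) 54.33556080978673 [ 532.1 -342.1] [ 639.9 -233.6]
knob (array([597.8, 318.8]), 11.123909950256348) 34.45856144406912 119
lid (array([601.9, 325.8]), 64.39839172363281) 10.354299071897572 [598.3 321.9]
tumb (array([477.9, 319.2]), 34.48283386230469)
```

```bash
cat >> h.py <<'E'
def R(deg):
    a=np.radians(deg);y=np.array([np.cos(a),np.sin(a),0]);z=np.array([0,0,-1.]);return np.c_[np.cross(y,z),y,z]
def st(tag=""):
    s=robot.read_state();print(tag,"t%.1f"%s['time'],np.round(s['eef_pos'],1),"gap%.1f"%s['finger_gap'],"gf%.0f"%s['gripper_force'],"F",np.round(s['ft_force'],1));return s
E
python3 - <<'E'
from h import *
f=kerb(shot())[:2];print([np.round(a,4) for a in f])
K=np.array([598,319.3])
robot.open_gripper()
robot.movep([*K,120],R(-45));st()
robot.movel([*K,13],max_speed=80,guard=8);st("down")
robot.clamp();st("clamp")
robot.movel([*K,160],max_speed=120);st("up")
p=shot(save="lift");p=shot("wrist","liftw")
E
```

```text
[array([1.900000e-02, 6.570218e+02]), array([1.810000e-02, 6.948249e+02])]
 t4.5 [598.4 318.6 120. ] gap85.4 gf0 F [ 0.  -0.1  0.6]
down t6.0 [598.3 319.4  13.5] gap85.4 gf0 F [-0.7  0.2  0.4]
clamp t6.5 [598.1 319.4  13.3] gap22.1 gf59 F [-1.4 -0.8  5.7]
up t7.9 [597.7 319.1 159.2] gap21.8 gf59 F [ 0.  -0.  -0.4]
```

```bash
python3 - <<'E'
from h import *
B=np.array([586.0,-287.9])
robot.movep([*B,160],R(-45));s=st("above")
if s['finger_gap']<27:
    p=shot(save="ab");shot("side","abs")
    H,W=p['hsv'],p['W']
    # rim height of lid flange expected: tcp z 160 - 13 +10 =157
    m=(abs(W[...,2]-157)<5);m[:,:400]=0
    for g in blobs(m,60):q=W[g];print(len(q),ring(q),np.median(q[:,2]),q[:,:2].min(0),q[:,:2].max(0))
E
```

```text
above t10.2 [ 586.6 -286.6  160.1] gap22.0 gf59 F [-0.6 -0.2 -1.7]
2502 (array([ 587.30621338, -285.306427  ]), 58.166465759277344) 156.89691799434422 [ 529.90519565 -338.52175158] [ 644.69999639 -227.69115924]
```

View pics/ab.png

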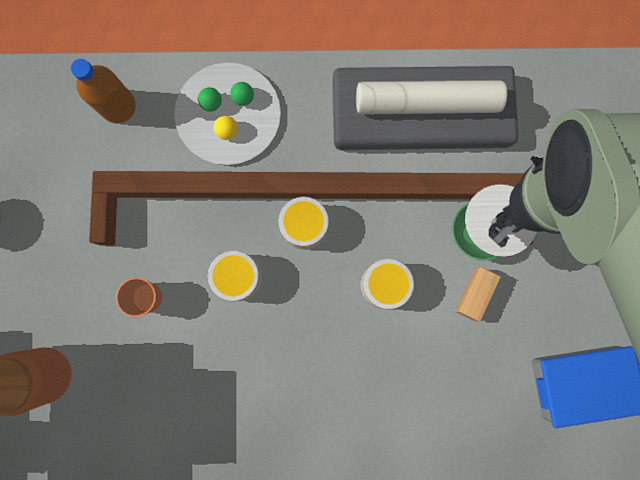

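The lid is held level above the bowl, centred at about (500,220) and 2.5 mm off in y, so I correct for that and lower it.

```bash
python3 - <<'E'
from h import *
s=st();c=s['eef_pos'][:2]+[-1.1,-2.4]
robot.movel([*c,75],max_speed=100);s=st("75")
if s['finger_gap']<27:
    print(robot.movel([*c,60],max_speed=30,guard=4));s=st("low")
    robot.open_gripper();st("open")
    robot.movel([*c,170],max_speed=150)
    robot.movep([480,-100,230],R(-45))
    p=shot(save="lidon");st()
    H,W=p['hsv'],p['W']
    for h,nm in((59,"flange"),(83,"knob")):
        m=(abs(W[...,2]-h)<4);m[:190]=0;m[280:]=0;m[:,:440]=0;m[:,560:]=0
        for g in blobs(m,30):q=W[g];print(nm,len(q),ring(q),np.median(q[:,2]))
E
```

```text
t10.3 [ 586.5 -286.9  160. ] gap21.8 gf59 F [-0.7 -0.5 -1.6]
75 t11.3 [ 585.8 -289.4   75.6] gap22.1 gf59 F [-0.1 -0.3 -1.4]
True
low t11.8 [ 585.4 -289.4   62.3] gap21.8 gf60 F [-1.5  0.4  9.2]
open t12.4 [ 585.  -289.3   61.8] gap85.2 gf0 F [ 0.1 -0.5  0. ]
 t14.2 [ 480.5 -101.   229.5] gap85.3 gf0 F [-0.7 -1.2 -0.4]
flange 83 (array([ 632.61322021, -265.2744751 ]), 25.807926177978516) 59.39939962911865
```

View pics/lidon.png

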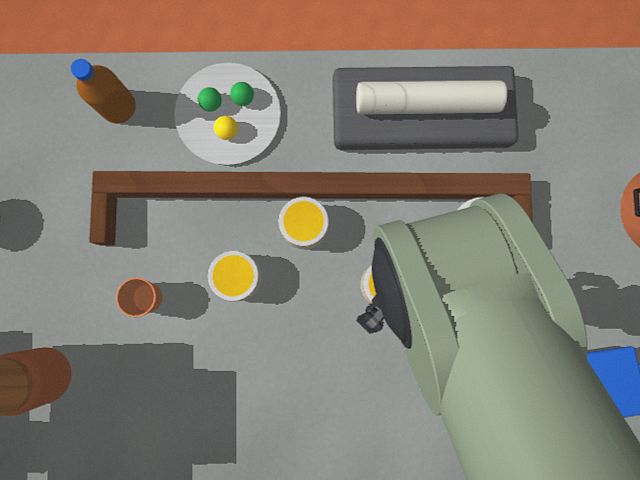

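```bash
cat >> h.py <<'E'
TH=-0.0186;O=np.array([656.5,14.4]);n=np.array([np.cos(TH),np.sin(TH)]);u=np.array([-n[1],n[0]])
k2w=lambda x,y:O+x*n+y*u
def w2k(p): d=np.asarray(p)[:2]-O;return np.array([d@n,d@u])
def park(): 
    s=robot.read_state();p=s['eef_pos']
    if p[2]<150: robot.movel([p[0],p[1],180],max_speed=200)
    robot.goto_joints([1.149,0.521,-0.036,1.599,0.021,1.021,-0.113])
def look(save=None):
    p=shot(save=save);t=tins(p)
    print("tins(kerb)",[np.round(w2k(q),1).tolist()+np.round(q[2:],1).tolist() for q in t])
    for b in block(p): print("block(kerb)",np.round(w2k(b[0]),1),np.round(b[1],1),"ang %.1f"%(b[2]-np.degrees(TH)),round(float(b[3]),1))
    return p,t
HF=11.
def push(t,d,tgt,z=15,back=18,guard=8,v=60,via=True):
    """push a tin from kerb pos t; d = push angle in kerb frame (deg, 0=+x, 90=+y); tgt = tin's end kerb pos."""
    e=np.array([np.cos(np.radians(d)),np.sin(np.radians(d))]);r=R(d+np.degrees(TH)-90)
    a=k2w(*(t-e*(44+HF+back)));c=k2w(*(tgt-e*(44+HF)))
    if via: robot.movep([*a,110],r);robot.movel([*a,z],max_speed=150)
    else: robot.movel([*a,z],frame=r,max_speed=100)
    hit=robot.movel([*c,z],max_speed=v,guard=guard)
    s=st("push%d hit=%s"%(d,hit));k=w2k(s['eef_pos'])+e*(44+HF);print(" tin est",np.round(k,1))
    return hit,k,e
def off(e,dist=20,up=True):
    p=robot.read_state()['eef_pos'];q=w2k(p)-e*dist;q=k2w(*q)
    robot.movel([*q,p[2]],max_speed=60)
    if up: robot.movel([*q,120],max_speed=200)
E
python3 - <<'E'
from h import *
park();p,t=look("a")
H,W=p['hsv'],p['W']
for h,nm in((59,"flange"),(83,"knob")):
    m=(abs(W[...,2]-h)<4);m[:190]=0;m[280:]=0;m[:,:440]=0;m[:,560:]=0
    for g in blobs(m,30):q=W[g];print(nm,len(q),ring(q),np.median(q[:,2]))
robot.clamp()
t0=w2k(t[0]);d=25
tgt=np.array([-43,t0[1]+(-43-t0[0])*np.tan(np.radians(d))])
hit,k,e=push(t0,d,tgt)
off(e);park();look("b");st()
E
```

```text
tins(kerb) [[-147.5, 136.6, 62.8, 34.9], [-51.5, 14.7, 63.0, 34.8], [-160.6, -134.5, 62.8, 34.8]]
block(kerb) [-177.8 -300.5] [90.1 41.1] ang 154.2 39.9
flange 3056 (array([ 586.62683105, -288.24041748]), 58.170345306396484) 59.21774634712909
knob 150 (array([ 586.1206665 , -287.76947021]), 12.082298278808594) 83.05486935244687
push25 hit=True t22.4 [562.8 176.5  14.5] gap-0.2 gf0 F [-0.1  0.5 -0.2]
 tin est [-46.9 183.6]
tins(kerb) [[-43.4, 185.6, 63.0, 35.1], [-51.5, 14.6, 62.9, 34.8], [-160.7, -134.9, 62.6, 34.9]]
block(kerb) [-178.3 -300.5] [89.5 41.3] ang 153.3 39.9
 t27.0 [ 216.  -586.8  231.7] gap-0.0 gf0 F [ 0.5 -0.2 -0.1]
```

View pics/b.png

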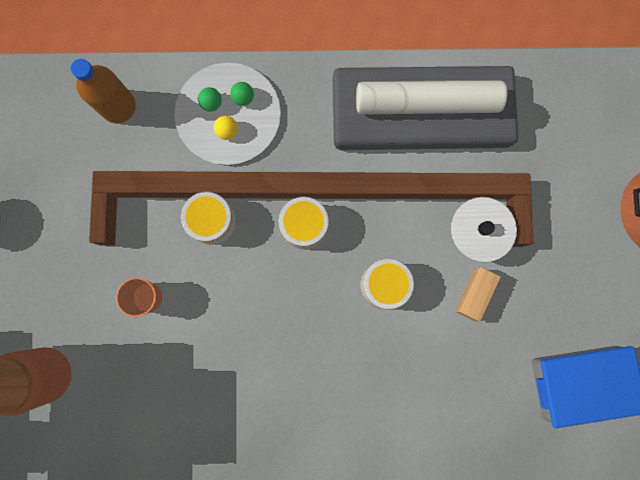

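B is now at the kerb (206,217), and the lid sits on the bowl at (484,229) with flange and knob at the right heights. Next I push B to the stop, then A.

```bash
sed -i 's/^HF=.*/HF=14./; s/O=np.array(\[656.5/O=np.array([657.1/' h.py; python3 - <<'E'
from h import *
X=-44
hit,k,e=push(np.array([X,185.6]),84,np.array([X,326.]));off(e)
park();p,t=look()
a=w2k(t[1])
hit,k,e=push(a,0,np.array([X+3,a[1]]));off(e)
park();p,t=look("c")
a=w2k(t[1])
hit,k,e=push(a,84,np.array([X,238.]));off(e)
park();p,t=look("d");st()
E
```

```text
push84 hit=True t33.0 [611.5 276.6  14.5] gap-0.1 gf0 F [ 0.2 -2.   0.3]
 tin est [-44.4 319. ]
tins(kerb) [[-42.9, 320.5, 63.1, 35.5], [-52.0, 14.6, 63.0, 34.8], [-161.3, -134.5, 62.6, 34.7]]
block(kerb) [-178.5 -300.5] [89.5 41.4] ang 154.4 39.9
push0 hit=True t41.6 [554.4  30.6  14.9] gap0.0 gf0 F [-2.  -1.3 -0.2]
 tin est [-45.   14.3]
tins(kerb) [[-42.8, 320.1, 63.2, 35.2], [-43.4, 14.7, 62.9, 34.8], [-161.3, -134.3, 62.7, 34.9]]
block(kerb) [-178.5 -300.1] [89.6 41.4] ang 154.2 39.9
push84 hit=True t52.4 [610.  188.6  14.6] gap0.2 gf0 F [-0.9 -0.3  0.1]
 tin est [-44.3 231. ]
tins(kerb) [[-43.0, 319.7, 63.2, 35.1], [-44.0, 231.3, 63.0, 35.3], [-161.3, -134.5, 62.7, 34.7]]
block(kerb) [-178.6 -300.5] [89.7 41.2] ang 153.3 39.9
 t57.1 [ 216.  -586.8  231.6] gap-0.1 gf0 F [ 0.2 -0.6 -0. ]
```

View pics/d.png

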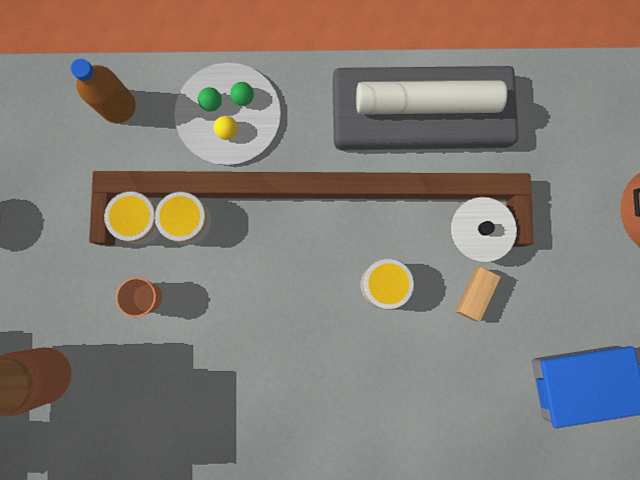

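Two tins now stand touching from the stop, at (129,217) and (180,217). The third comes next.

```bash
python3 - <<'E'
from h import *
X=-44
p,t=look();a=w2k(t[2])
hit,k,e=push(a,0,np.array([X+3,a[1]]));off(e)
park();p,t=look("e")
a=w2k(t[2])
if abs(a[0]-X)<3:
    hit,k,e=push(a,84,np.array([X,150.]));off(e)
    park();p,t=look("f");st()
E
```

```text
tins(kerb) [[-42.8, 320.0, 63.1, 35.3], [-43.9, 230.9, 63.1, 35.1], [-161.3, -134.5, 62.7, 34.9]]
block(kerb) [-178.5 -300.6] [89.7 41.8] ang 154.2 39.9
push0 hit=True t61.9 [ 551.3 -118.1   14.6] gap0.3 gf0 F [-1.2  0.2 -0.6]
 tin est [ -45.3 -134.4]
tins(kerb) [[-42.6, 319.7, 63.1, 35.2], [-44.0, 231.2, 63.1, 35.2], [-43.5, -133.2, 62.9, 35.2]]
block(kerb) [-178.4 -300.1] [89.3 40.6] ang 153.7 40.0
push84 hit=True t72.8 [608.2 100.7  14.6] gap0.1 gf0 F [-0.3 -1.6  1. ]
 tin est [-44.4 143.1]
tins(kerb) [[-42.8, 320.0, 63.1, 35.2], [-43.8, 231.2, 63.0, 35.2], [-43.7, 143.6, 63.0, 34.9]]
block(kerb) [-178.7 -300.4] [90.2 41.1] ang 153.6 40.0
 t77.2 [ 216.1 -586.8  231.7] gap0.0 gf0 F [ 0.1 -0.2  0.4]
```

```bash
python3 - <<'E'
from h import *
c=k2w(-178.5,-300.4);dg=np.degrees(TH)
robot.open_gripper()
a=62.8
for s in (0,-180):
    j=robot.inverse_kinematics([*c,5],R(a+s));k=robot.inverse_kinematics([*k2w(-45,33),5],R(90+dg+s));print(s,None if j is None else np.round(j,2),None if k is None else np.round(k,2))
    if j is not None and k is not None: a+=s;f=90+dg+s;break
robot.movep([*c,120],R(a));robot.movel([*c,5],max_speed=100,guard=8);st("down")
robot.clamp();s=st("clamp")
robot.movel([*c,110],max_speed=100);s=st("up")
if 35<s['finger_gap']<45:
    q=k2w(-56,33)
    robot.movep([*q,110],R(f));s=st("above")
    shot(save="blk")
E
```

```text
0 [ 0.77  0.79 -0.48  1.91  0.62  0.59  0.98] [ 0.32  0.93 -0.76  1.73  0.84  0.84  0.71]
down t80.8 [ 473.4 -282.8    5.5] gap85.1 gf0 F [-0.1  0.   0.3]
clamp t81.3 [ 473.1 -282.9    5.4] gap39.2 gf61 F [-2.1  0.3  7.3]
up t82.5 [ 472.8 -282.5  109.4] gap39.2 gf60 F [-0.6 -0.3 -1.5]
above t83.8 [601.7  46.5 109.8] gap39.2 gf60 F [-0.1  0.  -2.4]
```

View pics/blk.png

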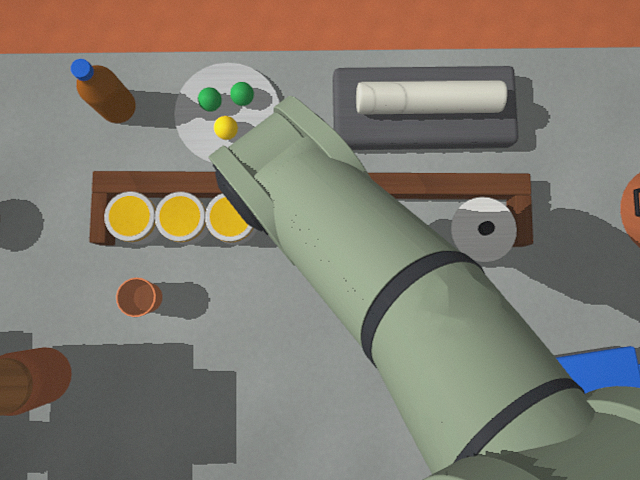

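The block is still firmly held (gap 39.2), and the arm hides it from the top camera. Now I set it down, press it to the kerb, release it and look.

```bash
python3 - <<'E'
from h import *
q=k2w(-57,33)
robot.movel([*q,30],max_speed=100);s=st("30")
if 35<s['finger_gap']<45:
    print(robot.movel([*q,4],max_speed=30,guard=5));s=st("set")
    z=s['eef_pos'][2]
    print(robot.movel([*k2w(-38,33),z+0.5],max_speed=30,guard=8));s=st("kerb");print(w2k(s['eef_pos']))
    robot.open_gripper();st("open")
    p=s['eef_pos'];robot.movel([p[0],p[1],130],max_speed=150)
    robot.clamp();park();look("g");st()
E
```

```text
30 t84.8 [601.1  48.6  30.5] gap39.5 gf60 F [ 0.2  0.2 -1.6]
True
set t85.6 [600.5  48.4   5.4] gap39.4 gf62 F [-1.9 -1.1  9.5]
True
kerb t85.8 [600.5  48.5   5.4] gap38.9 gf62 F [-2.5 -0.7  8.3]
[-57.26019129  32.99522158]
open t86.3 [600.   47.8   5. ] gap85.4 gf3 F [-1.  -4.8  3.1]
tins(kerb) [[-42.8, 319.9, 63.1, 35.9], [-44.0, 231.1, 63.1, 35.5], [-43.9, 143.8, 63.0, 35.0]]
block(kerb) [-56.7  34.9] [90.3 39.8] ang 180.3 40.3
 t91.1 [ 216.2 -586.7  231.6] gap-0.0 gf0 F [ 0.4 -0.7 -0.5]
```

View pics/g.png

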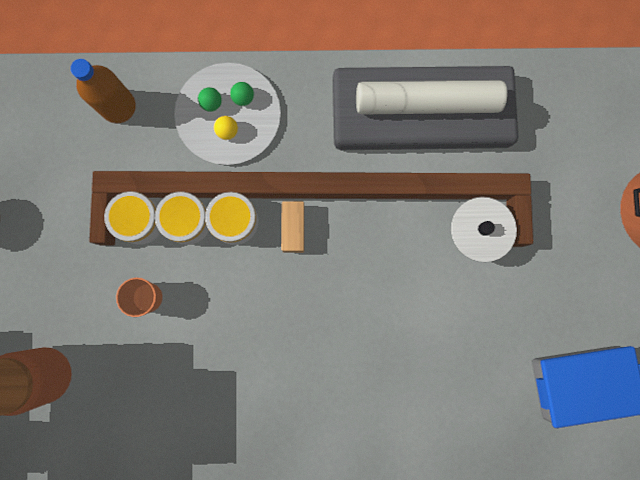

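The block stands square at (292,226), about 12 mm short of the kerb. I push its end to the kerb, then slide it along to the tin.

```bash
python3 - <<'E'
from h import *
b=np.array([-56.7,34.9])
hit,k,e=push(b+[1,0],0,np.array([-40,b[1]]),v=40,guard=10);off(e)
b=np.array([-45,b[1]])
hit,k,e=push(b+[0,24],90,np.array([-45,90+24]),v=40,guard=10);off(e)
park();look("i");st()
E
```

```text
push0 hit=True t95.2 [554.7  51.1  14.5] gap-0.0 gf0 F [0.1 0.1 0.3]
 tin est [-45.1  34.8]
push90 hit=True t99.9 [612.8  62.6  14.7] gap0.0 gf1 F [ 1.  -2.7  1.4]
 tin est [-45.2 105.4]
tins(kerb) [[-42.8, 319.7, 63.1, 35.1], [-44.0, 231.2, 63.0, 35.1], [-43.8, 143.5, 63.0, 35.0]]
block(kerb) [-45.   80.2] [88.5 38. ] ang 179.9 40.3
 t104.2 [ 216.2 -586.7  231.6] gap-0.2 gf0 F [-0.3 -0.2  0.6]
```

View pics/i.png

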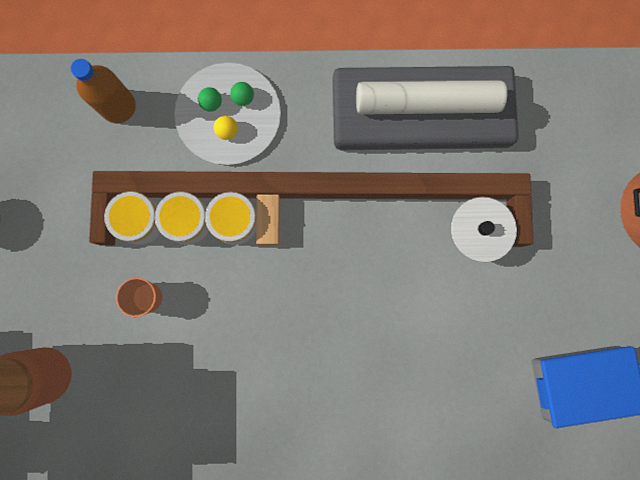

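The row, the block, the lid and the tumbler (unmoved) are all as asked, so I hand in.

```bash
python3 -c "
from h import *
look();print(robot.finish_job())"
```

```text
tins(kerb) [[-42.9, 319.6, 63.0, 35.5], [-43.9, 231.0, 63.1, 35.3], [-43.5, 143.6, 63.1, 34.9]]
block(kerb) [-45.   80.3] [88.4 37.8] ang 180.2 40.4
the job is handed in; nothing more can be done
None
```

The job is handed in, at about 104 s of the 210 s: the lid is seated on the bowl, the three tins stand in a row along the kerb from the free end stop, and the block lies square against the kerb at the last tin, with all gaps within about 1 mm of touching by the camera.

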